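Load a vial from the crowded rack into the spring magazine

ROBOT

A 6-joint arm with a two-finger parallel gripper is mounted at the origin on a cart in front of the work surface, level with it; the furniture and walls round the work are solid. World frame = base frame: x ahead of the robot, y to its left, z up, the work surface at z = 0. Lengths are in m, angles in degrees, forces in N, time in s.
With the tool pointing down it reaches from about 0.325 to 0.85 m from the base axis. Payload 15.5 kg.
Tool frame: the origin (TCP) lies at the very end of the fingers, on their centre line; the grasp point (between the pads) lies arm.grip_depth behind it (arm.grip_depth is the distance from the TCP to the grasp point, in m); z points along the fingers, y is the line along which they close (so a half turn about z gives the same grasp; the last joint's range is limited). The gripper opens to 91 mm and grips with 3 to 60 N. Pads are 32 mm wide; open, the fingers measure 118 mm over their backs; the gripper's body (76 mm by 178 mm) begins 60 mm behind the grasp point.
Start: joints at [65.403, 28.281, 77.091, -0, 74.628, -5.472], TCP at [0.205, 0.591, 0.214] pointing down, gripper open.
Joint ranges: [-166.48, 166.48], [-47.26, 123.95], [12.59, 153.08], [-70.14, 250.14], [6.76, 159.57], [-176.63, 176.63]. Speed limits (degrees/s): [108.29, 108.29, 147.25, 172.46, 172.46, 172.46].

INTERFACE

Orientations are given as a 3x3 rotation matrix whose columns are the frame's x, y, z axes.
In Python, from rig import arm, optics gives the robot as it stands (arm), with the cameras (optics). Calls block until the motion is done:
- arm.move_to(position, orientation): joint-space move of the TCP to a pose.
- arm.move_l(position, orientation=None, feed=0.15): straight line of the TCP; orientation=None keeps the orientation; feed is the mean speed in m/s.
- arm.move_joints(angles): joint-space move.
- arm.grip(opening): finger opening in m; the grip force is fixed at half the most; returns when the fingers have stopped.
- arm.sleep(seconds).
- arm.solve_ik(position, orientation): joint angles nearest the present ones, or None.
- optics.snapshot(name): name is "scene" or "top" or "wrist"; returns the picture (420x560x3 uint8, red, green, blue); there is no depth.
- optics.get_calibration(name): a dict with "intrinsics" (3x3 intrinsics, pixels), "k1" (the pictures are not rectified: a ray, as slopes to the right and down, at radius r is drawn at 1 + k1 r^2 times it, then the intrinsics apply), "cam_to_world" (4x4, takes a point from camera to world coordinates). Camera axes: x right, y down, z forward; pixel columns grow to the right and rows downward; lengths in m; the calibration is good to about 2 mm. A picture is of the moment at which its call begins: read the wrist's pose just before it. get_calibration takes no time and is no camera call; for the wrist camera it gives the pose at the moment of the call.
A pose or a line that the arm cannot do raises arm.Unreachable and nothing moves.
- arm.sign_off(): hands the job in; it is judged then, once.
Readings, each from a call of its own:
- arm.current_t(): time.
- arm.current_joint_positions(): joint angles.
- arm.current_dq(): joint speeds.
- arm.current_tau(): joint torques, N m.
- arm.current_ee_pos(): TCP position.
- arm.current_tool_rot(): TCP orientation.
- arm.current_force(): force on the tool from outside, world axes, zero at the start.
- arm.current_torque(): the same for the moment, N m.
- arm.current_width(): finger opening in m.
- arm.current_grasp_force(): force on a finger pad.
Only numpy, scipy, OpenCV 4.12 (cv2) and the standard library are available. Lean on these libraries where they do the work, as an engineer would, in place of code of your own. Each camera call takes 0.05 s, during which the arm holds its last target. There are 200 camera calls.

TASK

Slide the magazine's shutter fully open, take the short vial out of the crowded rack through the gaps in front of and behind it, and stand it on the magazine's sill. Let go of it there, then push it in past the two sprung lips until they hold it behind them, upright, and slide the shutter fully closed again. Leave the tubes and the tall vial standing in their places in the rack and do not disturb the oximeter.

Things in the scene. Friction and masses are not known exactly. Their poses are not given: they have to be found in the camera images.
- lips (a point): midway between the lips, 20 mm above the magazine's origin; axes as the magazine. The lips are upright rollers of 5 mm radius, 22 mm apart, each springs aside up to 6 mm. A vial pushed between them needs 3 to 8 N; it then rests with its axis 9 mm past them, pressed back against them by the follower. Let go before that (axis under about 5 mm past) it comes back out
- gap (a point): on the rack at x = -34, y = 28 mm, z = 30 mm (axes as the rack): one of its four gaps. Before and behind (along the rack's x) each big pocket is no tube, only the rack's flat top, 30 mm high and about 39 mm wide between the tube caps: the only places where fingers fit, one each side of the vial. Tube tops are 85 mm up
- vial: the vial to load: a short round injection vial with a flip cap, 27 mm in diameter, 50 mm tall (its wide body is the lower 42 mm), about 22 g. It stands upright in one of the rack's two big pockets, tubes 6 mm away on both sides along the rack's y. Origin at the centre of its underside, z up its axis
- tall_vial: a taller bottle-shaped vial, 27 mm in diameter, 72 mm tall, in the other big pocket; stays where it is. Origin at the centre of its underside
- rack: fixed low white rack, 98 (x) by 168 (y) by 30 mm, origin at the centre of its underside on the worktop. Tubes (pocket floors 4 mm up) fill columns y = -56, 0, 56 in rows x = -34, 0, 34, those at y = -56 and 56 stuck fast. Two big pockets at x = 0, y = -28 and 28 are 12 mm deep (floors 18 mm up) and hold the vial and the tall vial, either way round; axes in mm
- magazine: fixed spring magazine for vials, 190 mm long; origin on the worktop midway between its two lips, x points inwards (loading direction), y left. In mm: open sill x -72 to -32; shutter at -27; two mouth jambs x -21 to -12, 32 apart, 38 high; lips at 0; channel 31 wide, walls 38 high, with a clear cover 59 to 62 high from x = 12, so it is loaded from the sill only
- sill (a point): middle of the sill's floor, where a vial is stood for loading: x = -47, y = 0, z = 3 mm in the magazine's frame; axes as the magazine. Curbs 33 mm apart, tops 9 mm above the worktop, guide it. A shut gripper turned so that its closing line lies along the magazine's x fits between curbs and jambs to push the vial in
- shutter (a joint): the shutter's travel along the magazine's +y: 0 closed across the mouth, 0.040 m fully open; stays where it is left; needs about 2 N; starts closed or up to 0.010 open
- tab (a point): middle of the top of the shutter's upright tab, 82 mm above the worktop. The tab is 8 mm (x) by 12 mm (y) and moves with the shutter: x = -27, y = 40 mm + travel in the magazine's frame. All else of the magazine is under 62 mm high, so shut fingertips 64 to 80 mm up can push the tab either way
- follower (a joint): travel of the magazine's spring follower along its +x: 0 with the one vial that is in it now (a light spring, 0.7 N), about 0.027 m with two vials in
- loaded_vial: the vial of the same kind that is in the magazine already, behind the lips, its axis at about x = 10 mm in the magazine's frame; origin at the centre of its underside
- oximeter: a finger oximeter, 34x58x30 mm, lying on the worktop; bystander; origin at the centre of its underside
- tube_1: capped sample tube, 17 mm wide at the cap and 81 mm tall, standing in the rack's pocket at x = -34, y = 0 mm of the rack's frame; origin at the centre of its underside; stays where it is
- tube_2: capped sample tube, 17 mm wide at the cap and 81 mm tall, standing in the rack's pocket at x = 0, y = 0 mm of the rack's frame; origin at the centre of its underside; stays where it is
- tube_3: capped sample tube, 17 mm wide at the cap and 81 mm tall, standing in the rack's pocket at x = 34, y = 0 mm of the rack's frame; origin at the centre of its underside; stays where it is

How it is judged (in metres and radians):
On the way, in this order (a step that is already met when the one before it is completed fails the run):
1. the shutter is slid fully open (value of joint shutter above 0.034 m), for 0.2 s.
2. the short vial is lifted clear of the rack, upright (height (world z) of vial above 0.036 m and angle between vial's own z axis and vertical below 0.5 rad), for 0.1 s.
3. the vial stands upright on the sill, let go (x of vial in the frame of magazine between -0.06 and -0.03 m and y of vial in the frame of magazine between -0.006 and 0.006 m and z of vial in the frame of magazine below 0.006 m and angle between vial's own z axis and vertical below 0.1 rad and contact force between vial and the fingers below 0.1 N), for 0.2 s.
4. the vial is pushed in past the lips (x of vial in the frame of magazine between 0.006 and 0.016 m and y of vial in the frame of magazine between -0.004 and 0.004 m and z of vial in the frame of magazine below 0.012 m and angle between each of vial, loaded_vial's own z axis and vertical below 0.15 rad and value of joint follower above 0.022 m and x of loaded_vial in the frame of magazine above 0.031 m), for 0.2 s.
At the end, for the whole second after the job is handed in: vial upright and still, its axis 6 to 16 mm past the lip line, within 4 mm of the middle; follower back over 22 mm, earlier vial upright over 31 mm past the lips; shutter closed within 4 mm; tubes and tall vial in their pockets (moved under 8 mm, tilt under 0.2 rad) (all of step 4 and value of joint shutter below 0.004 m and linear speed of vial below 0.02 m/s and angle between each of tube_1, tube_2, tube_3, tall_vial's own z axis and vertical below 0.2 rad and distance of each of tube_1, tube_2, tube_3, tall_vial from where it was at the start of the episode below 0.008 m); the robot touches nothing.
It fails at once if a tube or the tall vial is knocked over or pulled out of the rack (angle between any of tube_1, tube_2, tube_3, tall_vial's own z axis and vertical above 0.4 rad or distance of any of tube_1, tube_2, tube_3, tall_vial from where it was at the start of the episode above 0.015 m).
It fails at once if the vial falls over (angle between vial's own z axis and vertical above 0.8 rad).
It fails at once if the oximeter is disturbed (distance of oximeter from where it was at the start of the episode above 0.02 m).
It also fails if it takes over 72 s, if anything falls off the work surface, if the arm or the gripper's body presses on something with over 40 N, if the wrist force passes 120 N, or if a joint passes its speed limit or range.

## Working session

There is one attempt and no reset: what is moved stays moved. The work goes in short steps, each a Python script; the robot and the scene stay as the last script left them, time stands still between calls to the robot, and variables do not carry over. Pictures are saved under pics/ and viewed, at most 15 in all, crops included, and the job is handed in when it is done.

```bash
mkdir -p pics; ls
python3 - <<'E'
from rig import arm, optics
import cv2,numpy as np
np.set_printoptions(precision=4,suppress=True)
for n in("scene","top"):
    im=optics.snapshot(n); cv2.imwrite(f"pics/{n}0.png",im[:,:,::-1])
    c=optics.get_calibration(n); print(n,c)
print(arm.grip_depth,arm.current_tool_rot(),arm.current_t(),arm.current_width())
E
```

```text
pics
rig.py
scene {'intrinsics': array([[425.8641,   0.    , 280.6477],
       [  0.    , 425.8641, 207.3026],
       [  0.    ,   0.    ,   1.    ]]), 'k1': -0.00909285020004228, 'cam_to_world': array([[ 0.7739, -0.4331,  0.4622,  0.0636],
       [-0.6332, -0.5118,  0.5806, -0.4927],
       [-0.0149, -0.742 , -0.6703,  0.6908],
       [ 0.    ,  0.    ,  0.    ,  1.    ]])}
top {'intrinsics': array([[470.5189,   0.    , 276.3769],
       [  0.    , 470.5189, 211.855 ],
       [  0.    ,   0.    ,   1.    ]]), 'k1': -0.06892019912509875, 'cam_to_world': array([[ 0.0284, -0.9975,  0.0648,  0.4085],
       [-0.9994, -0.027 ,  0.0224,  0.0207],
       [-0.0206, -0.0654, -0.9976,  1.1711],
       [ 0.    ,  0.    ,  0.    ,  1.    ]])}
0.0188 [[-0.9448  0.3276 -0.0004]
 [ 0.3276  0.9448 -0.001 ]
 [ 0.0001 -0.0011 -1.    ]] 0.1 0.09114417999009014
```

View pics/top0.png

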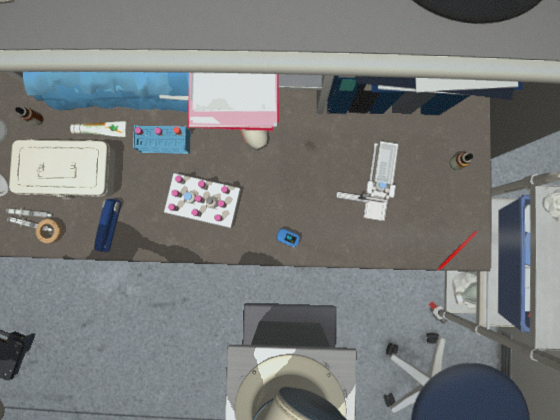

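View pics/scene0.png

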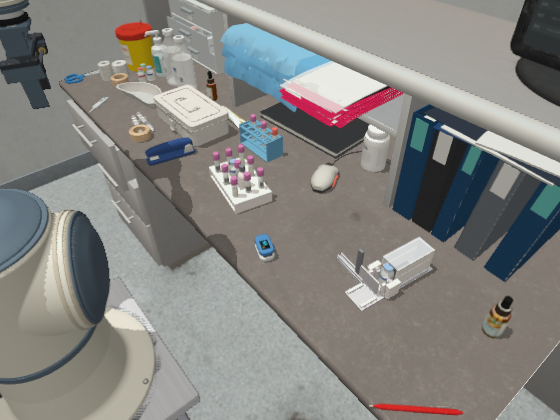

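The top view shows the rack near (203,200), with the magazine near (380,180), its sill towards the robot and its tab to the left. Next I'll take closer wrist views.

```bash
cat > h.py <<'E'
from rig import arm, optics
import numpy as np, cv2
np.set_printoptions(precision=4,suppress=True)
def ray(c,uv):
    K=c["intrinsics"]; d=np.array([(uv[0]-K[0,2])/K[0,0],(uv[1]-K[1,2])/K[1,1]]); u=d.copy()
    for _ in range(20): u=d/(1+c["k1"]*(u@u))
    M=c["cam_to_world"]; return M[:3,3],M[:3,:3]@np.array([u[0],u[1],1])
def at_z(c,uv,z):
    o,d=ray(c,uv); return o+d*(z-o[2])/d[2]
def proj(c,P):
    M=c["cam_to_world"]; p=(np.atleast_2d(P)-M[:3,3])@M[:3,:3]; u=p[:,:2]/p[:,2:]
    u=u*(1+c["k1"]*(u**2).sum(1,keepdims=True)); K=c["intrinsics"]
    return u*[K[0,0],K[1,1]]+K[:2,2]
def down(yaw): # y (closing) axis at angle yaw (rad) in world
    y=np.array([np.cos(yaw),np.sin(yaw),0]); z=np.array([0,0,-1.]); return np.c_[np.cross(y,z),y,z]
E
python3 - <<'E'
from h import *
c=optics.get_calibration("top")
for n,uv,z in [("rack",(203,200),.03),("rackTL",(174,174),.03),("rackBL",(165,212),.03),("rackTR",(241,188),.03),("rackBR",(233,226),.03),("mag sill",(375,212),.003),("magfar",(385,143),.038),("oxi",(289,237),.03),("tab",(372,196),.03)]:
    print(n,at_z(c,uv,z))
w=optics.get_calibration("wrist"); p=arm.current_ee_pos(); R=arm.current_tool_rot()
print(w["intrinsics"],w["k1"],"cam in tool",R.T@(w["cam_to_world"][:3,3]-p),"\n",R.T@w["cam_to_world"][:3,:3])
E
```

```text
rack [0.5068 0.2267 0.03  ]
rackTL [0.5693 0.3012 0.03  ]
rackBL [0.4749 0.3194 0.03  ]
rackTR [0.5387 0.1344 0.03  ]
rackBR [0.4453 0.1508 0.03  ]
mag sill [ 0.4907 -0.1982  0.003 ]
magfar [ 0.6575 -0.2139  0.038 ]
oxi [0.4225 0.014  0.03  ]
tab [ 0.5276 -0.1852  0.03  ]
[[361.4497   0.     276.7079]
 [  0.     361.4497 207.9779]
 [  0.       0.       1.    ]] 0.029612916134579465 cam in tool [ 0.0809 -0.0002 -0.1698] 
 [[-0.0003 -0.957  -0.2901]
 [ 1.     -0.0003  0.    ]
 [-0.0001 -0.2901  0.957 ]]
```

Run:
```python
from h import *
import pickle
out={}
for n,p,y in [("rack",(.507,.227,.2),80),("mag",(.555,-.203,.2),85)]:
    arm.move_to(np.array(p),down(np.radians(y))); arm.sleep(.3)
    c=optics.get_calibration("wrist"); im=optics.snapshot("wrist"); out[n]=c
    cv2.imwrite(f"pics/{n}_raw.png",im[:,:,::-1]); cv2.imwrite(f"pics/{n}1.png",cv2.resize(im[:,:,::-1],(784,588),interpolation=cv2.INTER_CUBIC))
    print(n,arm.current_joint_positions(),arm.current_t())
pickle.dump(out,open("cal1.pkl","wb"))
```

```text
rack [ 17.9936  23.5345  88.0612   0.0017  68.4049 -62.0348] 2.175
mag [ -25.8419   26.3089   83.0924   -0.0005   70.5984 -110.8744] 4.1167
```

View pics/rack1.png

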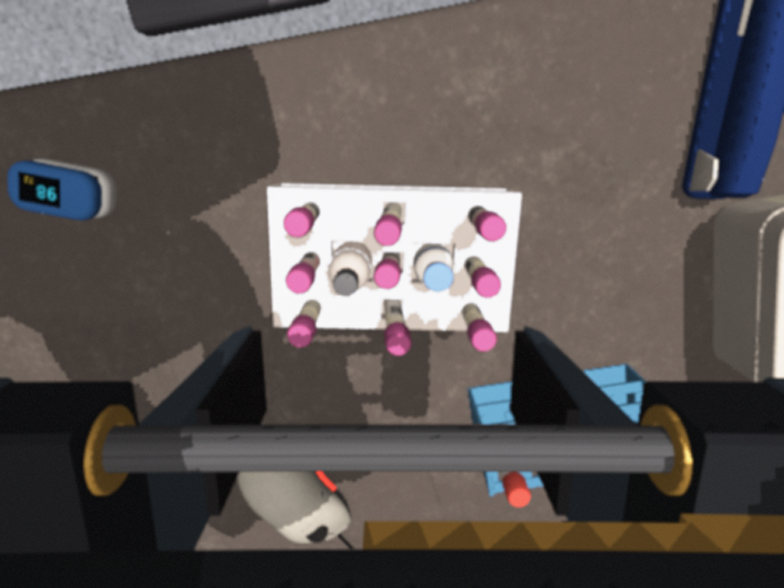

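View pics/mag1.png

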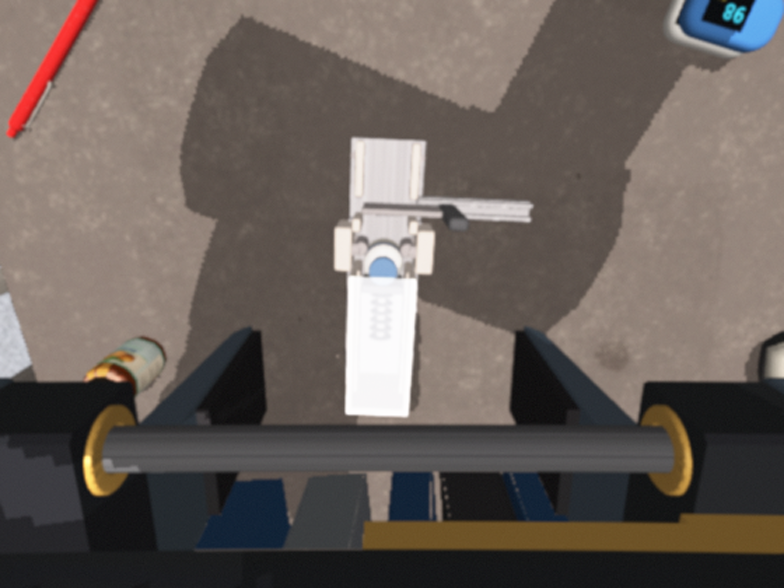

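The rack view shows the short vial (blue cap) at (437,275) and the tall one (grey cap) at (346,281). The magazine view shows the sill's front end at (352..426,140), the tab's top near (457,222) and the loaded vial's cap at (383,268). I'll enlarge both for accurate points.

Run:
```python
import cv2,numpy as np
r=cv2.imread("pics/rack_raw.png");m=cv2.imread("pics/mag_raw.png")
a=cv2.resize(r[125:260,185:380],None,fx=2.2,fy=2.2,interpolation=cv2.INTER_CUBIC) # 195x135
b=cv2.resize(m[90:305,235:390],None,fx=2.75,fy=2.75,interpolation=cv2.INTER_CUBIC)
a=a[:,:370]
b=cv2.resize(m[90:240,232:384],None,fx=4,fy=4,interpolation=cv2.INTER_CUBIC)
for k in range(0,b.shape[1],80): cv2.putText(b,str(232+k//4),(k,10),0,.35,(0,255,255),1); cv2.line(b,(k,12),(k,18),(0,255,255),1)
for k in range(0,b.shape[0],80): cv2.putText(b,str(90+k//4),(0,k+4),0,.35,(0,255,255),1)
cv2.imwrite("pics/magz.png",b)
hsv=cv2.cvtColor(r,cv2.COLOR_BGR2HSV)
mask=cv2.inRange(hsv,(150,80,80),(175,255,255))
n,_,st,ce=cv2.connectedComponentsWithStats(mask)
for s,c in zip(st[1:],ce[1:]):
    if s[4]>30: print("mag",s,c.round(1))
for im,nm in((r,"r"),(m,"m")):
    hsv=cv2.cvtColor(im,cv2.COLOR_BGR2HSV)
    n,_,st,ce=cv2.connectedComponentsWithStats(cv2.inRange(hsv,(95,70,100),(120,200,255)))
    for s,c in zip(st[1:],ce[1:]):
        if 60<s[4]<1000: print("blue",nm,s,c.round(1))
```

```text
mag [203 148  21  21 339] [213.  158.2]
mag [339 151  22  21 340] [349.8 161. ]
mag [267 153  19  22 320] [276.6 164.1]
mag [267 185  19  21 314] [276.3 195.2]
mag [204 187  20  22 324] [214.3 198.1]
mag [337 191  20  21 321] [346.7 201.2]
mag [205 225  21  24 365] [215.  236.7]
mag [334 228  21  23 357] [343.9 239.4]
mag [274 230  20  25 379] [283.7 242.3]
blue r [ 26 132  14  12 108] [ 32.6 137.4]
blue r [303 188  20  19 291] [312.5 197.2]
blue r [417 260  42  42 871] [441.5 277. ]
blue r [335 273  33  31 764] [351.9 288. ]
blue r [347 336  13  19 166] [352.3 344.6]
blue r [372 337  16  12 111] [380.  342.6]
blue m [516   2  17  15 137] [523.8   9.1]
blue m [265 184  18  13 190] [273.3 191. ]
```

View pics/magz.png

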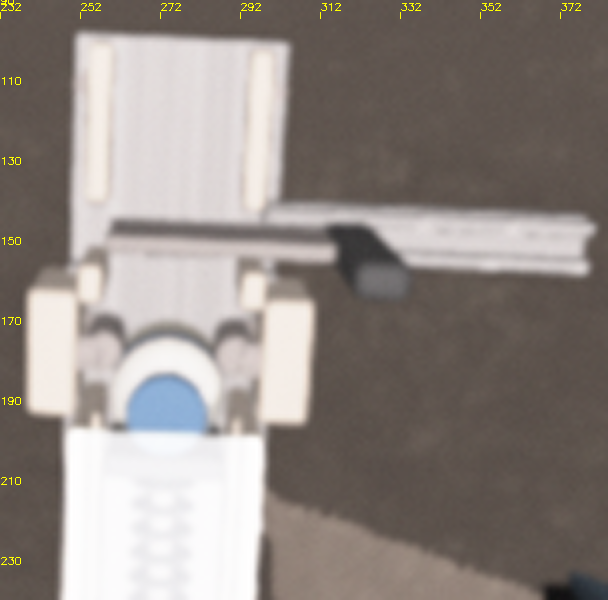

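The crop shows the curb inner edges, cover edge, sill front corners and tab top (383,282 → raw 327.7,160.5). I'll fit both poses from these points.

```bash
cat > fit.py <<'E'
from h import *
import pickle
from scipy.optimize import least_squares
C=pickle.load(open("cal1.pkl","rb"))
def T(q,P): c,s=np.cos(q[2]),np.sin(q[2]); P=np.array(P); return np.c_[q[0]+c*P[:,0]-s*P[:,1],q[1]+s*P[:,0]+c*P[:,1],P[:,2]]
cm=C["mag"]
z=lambda X,Y:(232+X/4,90+Y/4)
uvm=np.array([z(78,33),z(289,42),z(68,430),z(266,436),(347/1.4,415/1.4),(409/1.4,416/1.4),z(112,42),z(250,50),z(106,200),z(246,208),z(383,282)])
def Pm(v):
    w,t,k=v[3:6]; return np.array([(-72,-k,3),(-72,k,3),(12,-w,62),(12,w,62),(118,-w,62),(118,w,62),(-70,-16.5,9),(-70,16.5,9),(-34,-16.5,9),(-34,16.5,9),(-27,40+t,82)])/1000
f=lambda v:(proj(cm,T(v,Pm(v)))-uvm).ravel()
r=least_squares(f,[.555,-.203,-.09,18,2,25],x_scale=[.01,.01,.1,1,1,1],loss="soft_l1"); mag=r.x
print("mag",mag[:2],np.degrees(mag[2]),mag[3:],"\n",f(mag).reshape(-1,2).round(1).tolist())
cr=C["rack"]
caps=np.array([[213.,158.2],[276.6,164.1],[349.8,161.],[214.3,198.1],[276.3,195.2],[346.7,201.2],[215,236.7],[283.7,242.3],[343.9,239.4]])
cor=np.array([(268,187),(520,193),(274,327),(509,330)])/1.4
uvr=np.r_[caps,cor]
def Pr(h): return np.r_[[(x,y,h) for x in(-34,0,34) for y in(-56,0,56)],[(x,y,30) for x in(-49,49) for y in(-84,84)]]/1000
g=lambda v:(proj(cr,T(v,Pr(v[3])))-uvr).ravel()
r=least_squares(g,[.507,.227,-.17,80],x_scale=[.01,.01,.1,1],loss="soft_l1"); rack=r.x
print("rack",rack[:2],np.degrees(rack[2]),rack[3],"\n",g(rack).reshape(-1,2).round(1).tolist())
if __name__=="__main__":
    print("vial pocket",T(rack,[(0,.028,.018)]), "from cap blob",at_z(cr,(312.5,197.2),.066))
    print("loaded in mag: cap",at_z(cm,(273.3,191),.053), T(mag,[(.010,0,.003)]))
    ct=optics.get_calibration("top")
    print("check tops:",proj(ct,T(mag,[(-.072,0,.003),(.118,0,.062),(-.027,.042,.082)])),proj(ct,T(rack,[(0,.028,.068)])))
    np.savez("poses.npz",mag=mag,rack=rack)
E
python3 fit.py
```

```text
mag [ 0.5468 -0.2042] -7.227255131071689 [21.653   1.7502 25.5834] 
 [[-0.3, -0.3], [-0.3, -0.3], [0.4, 0.4], [-0.1, 0.7], [-0.4, 7.3], [0.1, 8.1], [0.2, 0.1], [0.3, -0.5], [0.8, -1.2], [-0.7, -1.8], [0.0, -0.1]]
rack [0.5085 0.23  ] -11.029187011978232 75.87368647596377 
 [[-0.3, 0.5], [4.8, -4.1], [0.2, 0.2], [-0.2, 0.9], [4.2, 4.9], [0.2, 0.1], [0.3, -0.1], [-4.0, -4.6], [0.1, -0.6], [-1.3, 0.4], [0.6, -0.6], [-0.5, -0.2], [-0.9, 0.6]]
vial pocket [[0.5139 0.2575 0.018 ]] from cap blob [0.5135 0.2575 0.066 ]
loaded in mag: cap [ 0.5539 -0.206   0.053 ] [[ 0.5567 -0.2055  0.003 ]]
check tops: [[373.7138 218.1059]
 [389.2709 138.3088]
 [364.8518 194.4541]] [[187.4098 195.262 ]]
```

Fits are within about 1 mm and agree with the vial and the top view. Next I'll push the shutter open with the gripper shut and its closing line along the magazine's x.

```bash
cat >> h.py <<'E'
import os
if os.path.exists("poses.npz"):
    _d=np.load("poses.npz"); MAG,RACK=_d["mag"],_d["rack"]
def W(q,x,y,z): # mm in frame -> world m
    c,s=np.cos(q[2]),np.sin(q[2]); x,y,z=x/1e3,y/1e3,z/1e3; return np.array([q[0]+c*x-s*y,q[1]+s*x+c*y,z])
def L(q,p):
    c,s=np.cos(q[2]),np.sin(q[2]); d=np.array(p)[:2]-q[:2]; return np.array([c*d[0]+s*d[1],-s*d[0]+c*d[1],p[2]])*1e3
def F(q): # force in frame
    f=arm.current_force(); c,s=np.cos(q[2]),np.sin(q[2]); return np.array([c*f[0]+s*f[1],-s*f[0]+c*f[1],f[2]])
E
python3 - <<'E'
from h import *
t=MAG[4]; R=down(MAG[2]); arm.grip(0)
print("w",arm.current_width())
y0=40+t-6-16-5
arm.move_to(W(MAG,-27,y0,140),R); arm.move_l(W(MAG,-27,y0,70)); f0=F(MAG); print(f0)
y=y0
while y<40+38-22:
    y=min(y+6,56); arm.move_l(W(MAG,-27,y,70),feed=.06); f=F(MAG)-f0; print(round(y,1),f)
    if abs(f[1])>15: break
arm.sleep(.2)
print(arm.current_t(),L(MAG,arm.current_ee_pos()))
im=optics.snapshot("top"); 
s=optics.snapshot("scene"); np.save("s.npy",s)
cv2.imwrite("pics/open.png",np.hstack([cv2.resize(im[150:240,320:420],(400,360),interpolation=2),cv2.resize(s[220:320,320:440],(400,360),interpolation=2)])[:,:,::-1])
E
```

```text
w 0.0005022794519090959
[0.064  0.0141 0.1737]
20.8 [-0.4946  0.3675  0.0031]
26.8 [ 0.2735  0.166  -0.6005]
32.8 [-0.0935  0.2621  0.6486]
38.8 [ 0.0623 -0.065   0.5077]
44.8 [-0.5411 -0.5879  0.3476]
50.8 [0.5085 0.7205 1.206 ]
56 [0.5972 0.164  0.1596]
9.5417 [-27.031   56.0495  69.9854]
```

View pics/open.png

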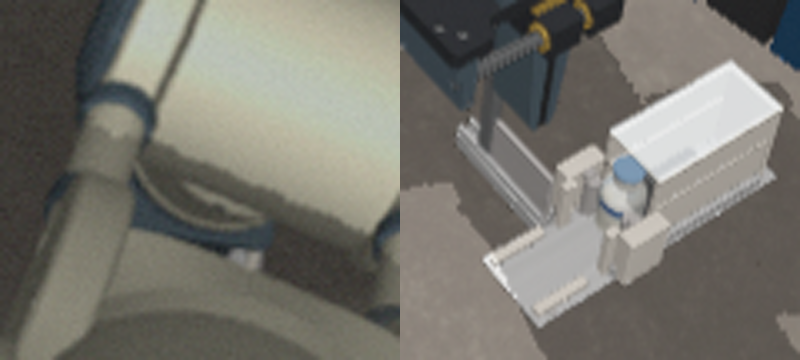

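The right-hand crop shows the shutter plate moved clear of the mouth. The tab's top is hidden by the gripper, so I'll check its travel with the wrist camera, which is on the tab's side.

Run:
```python
from h import *
c=optics.get_calibration("wrist"); im=optics.snapshot("wrist")
P=[W(MAG,-27+dx,40+t+dy,82) for t in(34,38,40) for dx in(-4,4) for dy in(-6,6)]
uv=proj(c,P); print(uv.round(0).tolist()); u,v=uv.mean(0).astype(int)
y0,x0=max(0,min(v-80,260)),max(0,min(u-110,340))
cr=cv2.resize(im[y0:y0+160,x0:x0+220,::-1],None,fx=3.5,fy=3.5,interpolation=2); print(x0,y0)
cv2.imwrite("pics/wt.png",cr)
```

```text
[[266.0, 253.0], [265.0, 229.0], [282.0, 253.0], [283.0, 229.0], [265.0, 245.0], [265.0, 221.0], [282.0, 245.0], [283.0, 221.0], [265.0, 241.0], [265.0, 216.0], [282.0, 241.0], [283.0, 216.0]]
163 153
```

View pics/wt.png

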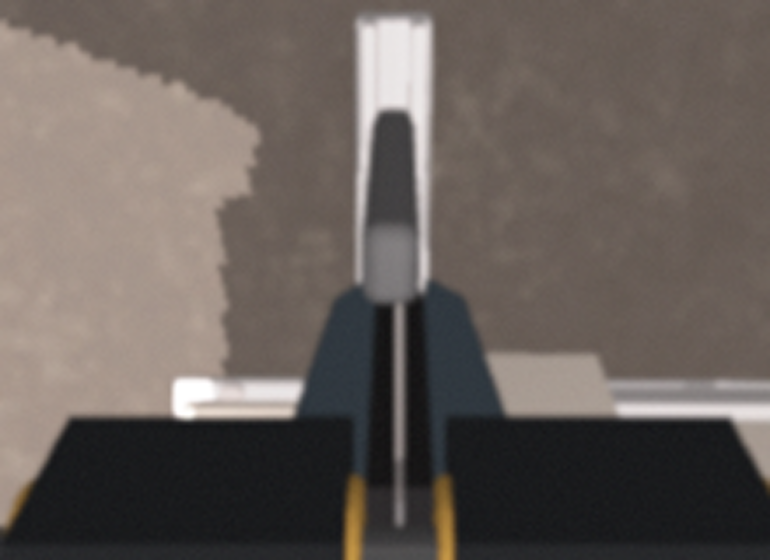

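The tab top spans raw rows 217–239, matching a travel of about 40 mm, so the shutter is fully open. The fingers measure about 18–24 mm in the closing direction and about 32 mm across. So the mouth fits better with the closing line along y. Now I'll pick the vial.

Run:
```python
from h import *
arm.move_l(W(MAG,-27,52,70)); arm.move_l(W(MAG,-27,52,150),feed=.3)
R=down(RACK[2]); y=29
arm.move_to(W(RACK,0,y,190),R); arm.grip(.075)
arm.sleep(.2)
c=optics.get_calibration("wrist"); im=optics.snapshot("wrist")
cv2.imwrite("pics/rk2_raw.png",im[:,:,::-1]); import pickle; pickle.dump(c,open("cal2.pkl","wb"))
cv2.imwrite("pics/rk2.png",cv2.resize(im[:,:,::-1],(784,588),interpolation=2))
hsv=cv2.cvtColor(im,cv2.COLOR_RGB2HSV)
for lo,hi,z,n in(((150,80,80),(175,255,255),.0759,"tube"),((95,70,100),(120,200,255),.066,"blue")):
    k,_,st,ce=cv2.connectedComponentsWithStats(cv2.inRange(hsv,lo,hi))
    for s,q in zip(st[1:],ce[1:]):
        if s[4]>150: print(n,s[4],L(RACK,at_z(c,q,z)).round(1))
print(arm.current_t())
```

```text
tube 601 [135.9 131.7  75.9]
tube 359 [-34.   56.5  75.9]
tube 343 [ 0.1 56.  75.9]
tube 357 [34.5 56.1 75.9]
tube 356 [38.2  3.8 75.9]
tube 332 [-30.4  -3.1  75.9]
tube 352 [-3.7 -3.3 75.9]
tube 321 [-34.7 -54.8  75.9]
tube 316 [ -0.4 -55.   75.9]
tube 318 [ 33.5 -54.8  75.9]
blue 12482 [111.4 127.9  66. ]
blue 322 [ 0.1 28.4 66. ]
13.3167
```

View pics/rk2.png

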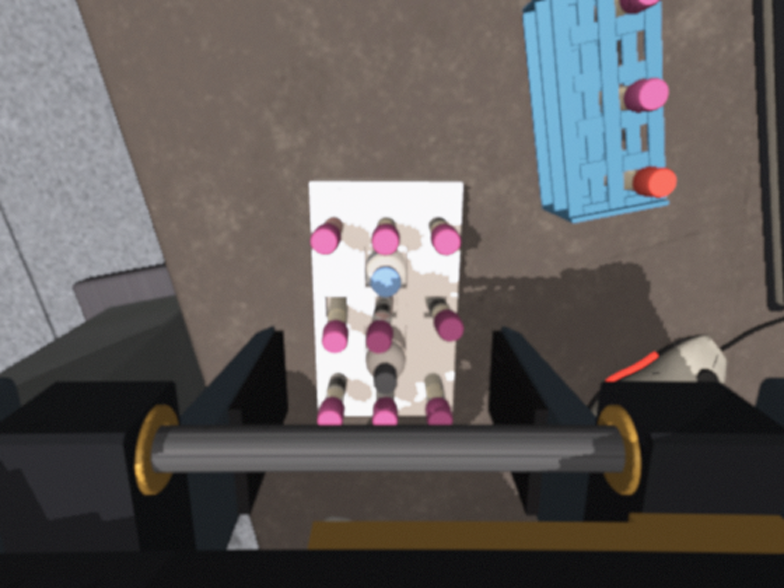

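The view from the other side agrees within 0.5 mm: vial at rack (0.1, 28.4), and the loose tube_3 leans to y = 3.8 at its cap. I'll put the fingers at y = 29.8, midway between the caps.

Run:
```python
from h import *
R=down(RACK[2]); y=29.8; zt=35
arm.move_l(W(RACK,0,y,95),R); f0=F(RACK); 
arm.move_l(W(RACK,0,y,zt),feed=.08); print("down",F(RACK)-f0)
arm.grip(.02); print("grip",arm.current_width(),arm.current_grasp_force(),F(RACK)-f0,L(RACK,arm.current_ee_pos()))
arm.move_l(W(RACK,0,y,zt+30),feed=.08); print(F(RACK)-f0)
arm.move_l(W(RACK,0,y,190),feed=.2); print(arm.current_width(),arm.current_t())
im=optics.snapshot("wrist"); cv2.imwrite("pics/lift.png",im[:,:,::-1])
```

```text
down [0.3293 1.4013 0.0797]
grip 0.026202417933446073 30.00143587589264 [-2.2703  1.881   3.1556] [-0.2917 29.8015 35.0386]
[ 0.5008  1.6113 -0.9782]
0.026214923737139444 17.1
```

View pics/lift.png

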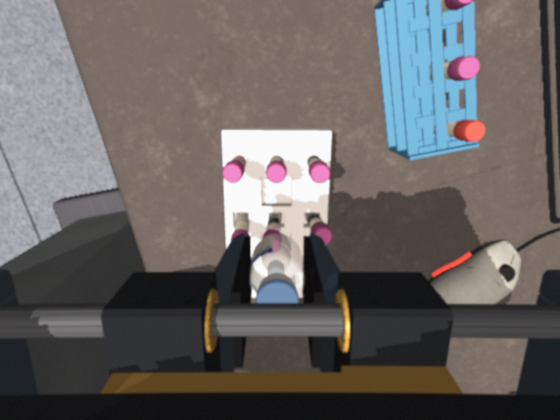

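The vial is gripped upright (width 26 mm), its pocket is empty and the tubes are still standing. Next I'll place it on the sill.

Run:
```python
from h import *
R=down(MAG[2]-np.pi/2); x=-48.6
print(arm.solve_ik(W(MAG,x,0,120),R))
arm.move_to(W(MAG,x,0,120),R); arm.move_l(W(MAG,x,0,32),feed=.15); f0=F(MAG)
for z in(24,22,21,20.5,20,19.5):
    arm.move_l(W(MAG,x,0,z),feed=.03); arm.sleep(.1); f=F(MAG)-f0; print(z,f)
    if f[2]>3: break
arm.grip(.040); arm.sleep(.3); print(arm.current_grasp_force(),arm.current_width(),arm.current_t())
arm.move_l(W(MAG,x,0,75),feed=.1); arm.move_l(W(MAG,-85,0,110),feed=.2)
arm.grip(0)
arm.sleep(.1)
c=optics.get_calibration("wrist"); im=optics.snapshot("wrist"); s=optics.snapshot("scene")
hsv=cv2.cvtColor(im,cv2.COLOR_RGB2HSV)
k,_,st,ce=cv2.connectedComponentsWithStats(cv2.inRange(hsv,(95,70,100),(120,200,255)))
for a,q in zip(st[1:],ce[1:]):
    if a[4]>100: print(a,L(MAG,at_z(c,q,.051)).round(1))
cv2.imwrite("pics/placed.png",np.hstack([cv2.resize(im,(480,360)),cv2.resize(s[220:320,330:420],(320,360),interpolation=2)])[:,:,::-1])
print(arm.current_t())
```

```text
[-28.0496  27.8699  95.8632  -0.      56.267   69.1777]
24 [-0.7204  0.3361  0.4083]
22 [ 0.0345  0.2933 -0.3298]
21 [ 0.477   0.3446 -0.2871]
20.5 [0.175  1.6292 0.3677]
20 [0.3938 0.7178 2.9238]
19.5 [-1.6931  1.1011 11.8742]
0.0 0.040094939591030096 22.5667
[263  76  30  18 432] [ 7.2 -0.8 51. ]
[264 162  26  27 563] [-48.4  -0.3  51. ]
[ 12 273  43  32 764] [-128.7  168.7   51. ]
[462 374  57  20 741] [-211.1 -166.4   51. ]
24.6
```

View pics/placed.png

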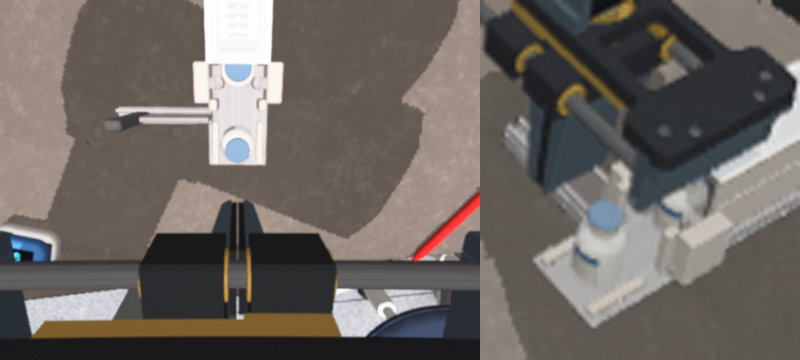

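The vial stands on the sill at about (-49, -0.3), let go. Now I'll push it in, watching the force.

Run:
```python
from h import *
arm.move_l(W(MAG,-90,0,70),feed=.2); arm.move_l(W(MAG,-90,0,14),feed=.12); arm.sleep(.1); f0=F(MAG)
arm.move_l(W(MAG,-46,0,14),feed=.05); print(F(MAG)-f0)
for x in np.arange(-44,-22.9,1.5):
    arm.move_l(W(MAG,x,0,14),feed=.04); f=F(MAG)-f0; print(x,f.round(1))
    if abs(f[0])>16 or abs(f[1])>10: break
arm.sleep(.1)
c=optics.get_calibration("wrist"); im=optics.snapshot("wrist"); s=optics.snapshot("scene")
hsv=cv2.cvtColor(im,cv2.COLOR_RGB2HSV)
k,_,st,ce=cv2.connectedComponentsWithStats(cv2.inRange(hsv,(95,60,80),(120,200,255)))
for a,q in zip(st[1:],ce[1:]):
    if a[4]>60: print(a,L(MAG,at_z(c,q,.051)).round(1))
cv2.imwrite("pics/pushed.png",np.hstack([cv2.resize(im,(480,360)),cv2.resize(s[220:320,330:420],(320,360),interpolation=2)])[:,:,::-1])
print(arm.current_t())
```

```text
[-0.4644  0.8804 -0.109 ]
-44.0 [-0.1  1.5 -0.4]
-42.5 [ 0.2  1.5 -1.1]
-41.0 [-1.3  0.3  0.1]
-39.5 [-2.   0.4  0.7]
-38.0 [-1.7  0.3 -0.4]
-36.5 [-2.3  1.3  0.3]
-35.0 [-1.5  0.4 -1.1]
-33.5 [ 0.4  1.3 -0. ]
-32.0 [0.6 1.1 0.5]
-30.5 [-0.3  0.3 -0.7]
-29.0 [-0.7  1.6  0.3]
-27.5 [-0.6  1.1 -0.3]
-26.0 [ 0.3  0.8 -0.2]
-24.5 [1.1 2.2 0.2]
-23.0 [-0.4  1.4  0.7]
[255 239  46  20 716] [ 4.2 -0.7 51. ]
30.65
```

View pics/pushed.png

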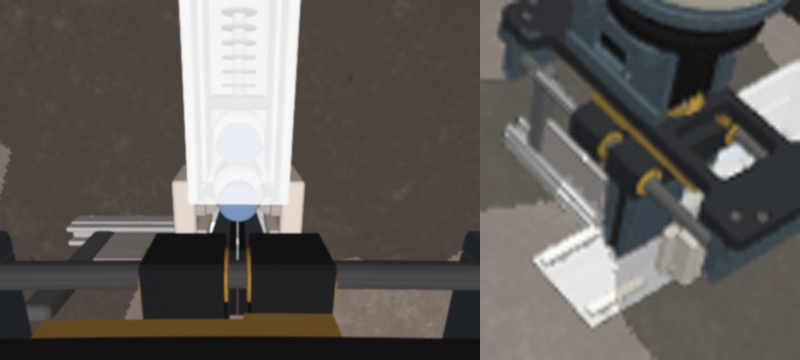

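Both vials show upright in the channel: caps at about (278,234) and (278,167) in raw pixels. The resisting force peaked and then vanished. I'll compute the positions, push 1 mm more, retreat and measure again.

Run:
```python
from h import *
c=optics.get_calibration("wrist")
for q in((277.7,234.5),(277.7,167)): print(L(MAG,at_z(c,q,.053)).round(1))
arm.move_l(W(MAG,-22,0,14),feed=.03); arm.sleep(.2); print(F(MAG))
arm.move_l(W(MAG,-92,0,14),feed=.1); arm.move_l(W(MAG,-85,0,110),feed=.2); arm.sleep(.2)
c=optics.get_calibration("wrist"); im=optics.snapshot("wrist")
import pickle; pickle.dump(c,open("cal3.pkl","wb"))
cv2.imwrite("pics/in_raw.png",im[:,:,::-1])
uv=proj(c,[W(MAG,0,0,53)])[0].astype(int); x0,y0=uv[0]-75,max(0,uv[1]-80); print(x0,y0,arm.current_t())
cv2.imwrite("pics/in.png",cv2.resize(im[y0:y0+150,x0:x0+150,::-1],None,fx=4,fy=4,interpolation=2))
```

```text
[10.3 -0.8 53. ]
[36.6 -0.8 53. ]
[-0.4826  0.4286  0.0428]
201 14 32.8333
```

View pics/in.png

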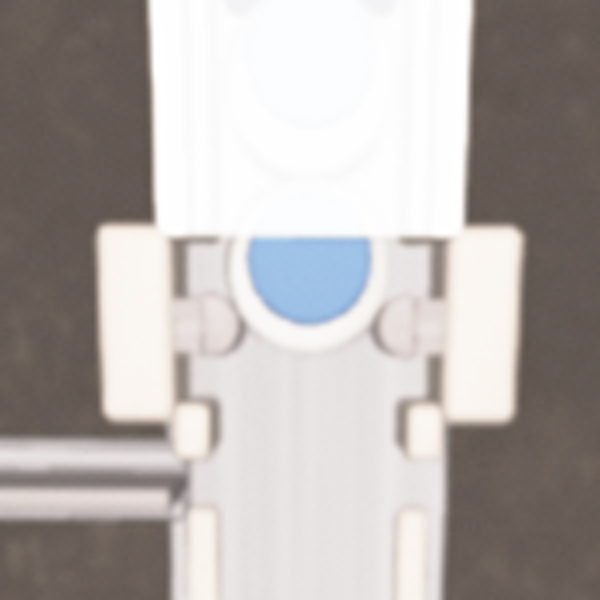

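The vial is held behind both lips, which have sprung back, and the earlier vial is behind it. Now I'll close the shutter from the tab's +y side.

Run:
```python
from h import *
R=down(MAG[2])
arm.move_l(W(MAG,-85,0,150),feed=.3)
arm.move_to(W(MAG,-27,112,140),R); arm.move_l(W(MAG,-27,112,71),feed=.15); arm.sleep(.1); f0=F(MAG)
arm.move_l(W(MAG,-27,68,71),feed=.06); print(F(MAG)-f0)
for y in np.arange(67,57.4,-.75):
    arm.move_l(W(MAG,-27,y,71),feed=.03); arm.sleep(.05); f=F(MAG)-f0; print(y,f.round(1))
    if f[1]>8: break
arm.move_l(W(MAG,-27,y+20,71)); arm.move_l(W(MAG,-27,y+20,150),feed=.3)
arm.move_to(W(MAG,-5,0,200),down(MAG[2]+np.pi/2)); arm.sleep(.3)
c=optics.get_calibration("wrist"); im=optics.snapshot("wrist")
P=[W(MAG,-27+dx,40+t+dy,82) for t in(0,4) for dx in(-4,4) for dy in(-6,6)]
print(((proj(c,P)-[225,90])*4).round(0).tolist(),arm.current_t())
cv2.imwrite("pics/closed.png",cv2.resize(im[90:240,225:375,::-1],None,fx=4,fy=4,interpolation=2))
```

```text
[-1.84   -1.2846 -0.4031]
67.0 [-0.7 -1.2 -0. ]
66.25 [-0.9 -0.1 -0.1]
65.5 [-0.9  0.9  0.4]
64.75 [-1.1 -0.9  0.9]
64.0 [-1.4  0.5  0.5]
63.25 [-1.8  1.6  0.7]
62.5 [-0.9  5.5  1.4]
61.75 [-1.5 10.   1.3]
[[377.0, 319.0], [437.0, 319.0], [376.0, 358.0], [435.0, 358.0], [397.0, 319.0], [457.0, 319.0], [396.0, 358.0], [455.0, 358.0]] 40.9833
```

View pics/closed.png

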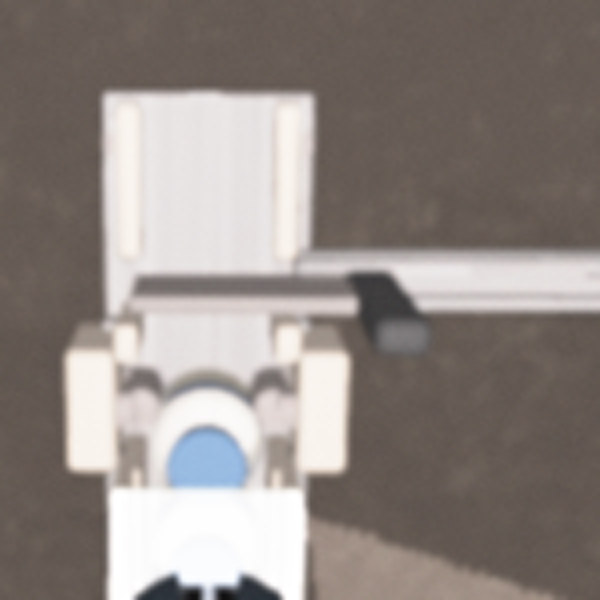

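The tab's top spans columns 375–427 against 377–437 predicted for fully closed, and the end stop was felt. The vial stands behind the lips and the robot is clear, so I'm handing in.

```bash
python3 -c "
from h import *
print(arm.sign_off(), arm.current_t())"
```

```text
the job is handed in; nothing more can be done
the job is handed in; nothing more can be done
```

I handed the job in at about 41 s of the 72 s allowed: the short vial is upright behind the lips and the shutter is closed against its stop. The tubes and tall vial were left standing in the rack and I did not touch the oximeter, though I saw no verdict from the judge.

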